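# Clear the chest and hold its sprung lid at the balance

### The job

Clear the way to the tool chest first: slide the stemmed puller base along the bench, without lifting or tipping it, out of its painted ring in front of the chest to inside the empty painted ring beside it, and let go of it. Then take the chest's spring-balanced lid by its bar, raise it a few degrees past its balance point (50 degrees), never letting it spring wide open, ease it back and finish while still holding it there, still, just below the balance, within twelve degrees of it, so that the hinge spring can be adjusted. Leave the other things on the bench where they are.

Things in the scene. Friction and masses are not known exactly. Their poses are not given: they have to be found in the camera images.
- chest: Grey steel tool chest fixed to the bench, 200 deep (its x) x 300 wide (its y) x 120 mm high, under a hinged lid. Origin: centre of its underside; its -x side is the front, facing roughly the robot, turned by up to 0.18 rad. On either side stands a thin quadrant rod (no obstacle) with a thick brass pin that points along the lid's plane when the lid is at its balance point.
- lid (a joint): Lid angle in rad: 0 shut (level), grows as the front edge rises, stop at 1.45; above 1.2 it is wide open. A coil spring balances it: below 0.873 (50 degrees, the balance point) it falls shut by itself, above it the spring throws it open. At the bar it needs 3 N upward when shut, none at balance, 0.6 N 5 degrees to either side (above, it must be held back). Hardly any friction.
- lid_hinge (a point): Mid-point of the lid's hinge axis, which runs along the chest's y at its top rear edge, 123 mm above the bench. The lid is a grey steel plate 200 x 300 x 6 mm, 2 kg. The point has the lid's axes.
- lid_bar (a point): Middle of the lid's round steel grab bar: 12 mm thick, 120 mm long along y, in the lid's plane 50 mm ahead of its front edge (44 mm free to the edge, 108 mm between its side arms), 250 mm from the hinge axis; 123 mm above the bench when shut. It can turn between finger pads. The lid's axes: x from bar to hinge, y along the bar, z out of the upper face.
- pot: Puller base: a steel flange, 90 mm diameter and 16 mm thick, hub 44 mm diameter up to 34 mm, with an upright round stem 22 mm thick from 38 up to 118 mm; 0.5 to 0.9 kg, loose. Origin: centre of its underside; z up the stem. It starts standing in the painted ring 'home', about 70 mm in front of the lid bar.
- home: The puller base's present place: a white painted ring flat on the bench, 120 mm inside and 132 mm outside diameter, in front of the chest. Origin at its centre.
- park: The empty place: an equal white painted ring flat on the bench (120 mm inside diameter), to the left or right of 'home', about 200 mm away. Origin at its centre.
- collar: Bystander, leave alone: heavy dark steel ring 110 mm outside, 72 mm inside, 26 mm high, on the other side of 'home' from 'park'. Origin: centre of underside.
- sleeve: Bystander, leave alone: brass sleeve standing left of the chest, 60 mm diameter at its head, 95 mm high. Origin: centre of underside.
- bush: Bystander, leave alone: small steel bush standing in front of the puller base on the robot's side, 36 mm diameter, 50 mm high. Origin: centre of underside.
- oil: Bystander, leave alone: grey oil bottle standing left of the chest, 60 mm diameter, 170 mm high. Origin: centre of underside.
- puller: Bystander, leave alone: three-legged red puller standing right of the chest, about 112 mm across, 140 mm high. Origin: centre of underside.

How it is judged:
By the outcome, as a careful person would: the job done as asked, in the order asked, and still so for the second after the job is handed in, while the arm keeps its last pose, push and grip.
It also fails if it takes over 56 s, if anything falls off the work surface, if the arm or the gripper's body presses on something with over 40 N, if the wrist force passes 120 N, or if a joint passes its speed limit or range.

### The arm

A 7-joint arm with a two-finger parallel gripper is mounted at the origin on the work surface. World frame = base frame: x ahead of the robot, y to its left, z up, the work surface at z = 0. Lengths are in m, angles in rad, forces in N, time in s.
With the tool pointing down it reaches from about 0.425 to 1.025 m from the base axis. Payload 9.4 kg.
Tool frame: the origin (TCP) lies on the centre line of the jaws, within the pads' length; the fingertips stand 8 mm ahead of it and the grasp point (between the pads) lies 11 mm behind it; y points along the fingers, x is the direction in which the jaws open and shut, and the axes are right-handed (so a half turn about y gives the same grasp; the last joint's range is limited). The gripper opens to 85 mm and grips with 20 to 120 N. Pads are 22 mm wide; open, the fingers measure 114 mm over their backs; the gripper's body (76 mm by 85 mm) begins 54 mm behind the grasp point. The pads swing forward as they close: fully open they stand 13 mm farther back than shut.
Start: joints at [-1.31, 0.599, -0.003, 1.599, 0.002, 0.943, -0.08], TCP at [0.24, 0.684, 0.239] pointing down, gripper open.
Joint ranges: [-2.57, 2.57], [-0.35, 1.97], [-1.29, 1.29], [0.11, 2.56], [-1.05, 4.19], [0.11, 1.86], [-2.63, 2.63]. Speed limits (rad/s): [2.22, 2.22, 3.01, 3.01, 3.14, 3.14, 3.14].

### API

Orientations are given as a unit quaternion [w, x, y, z].
In Python, from workcell import sensors, cams, hand_in, nets gives the robot as it stands. The module is installed in compiled form; this text tells all that it offers.
- The arm moves only by the shell command python3 -m crank 'ROWS'. ROWS is JSON, a list of rows, each an object with "travel": the shift along the tool's x, y, z in m, a list of three; "yaw": the turn about the tool's y in rad; "hand": the finger opening in m, from 0 to 0.0854. In form: [{"travel": [dx, dy, dz], "yaw": yaw, "hand": hand}, ...]. A call has 1 to 10 rows; each row is the pose to reach, as a shift and turn from the pose commanded when the call began, along the tool's axes at that moment; what a row does not reach only later rows make up. A row lasts 1/8 s, in which the tool goes at most 62.5 mm and 10.7 degrees, less where a joint would pass 70% of its speed; a pose out of reach is approached as far as the arm can. A call with a gripper value outside its range is refused whole. The fingers move at their own pace and stop on an object; the grip force is fixed at half the most. Time passes only in rows, so rows that repeat a pose let the fingers close. It gives the time, the measured TCP pose, the force and the opening at its end, in the units of the state.
- sensors.get_state(): the state, without advancing time (a new reading comes with each control period).
- cams.capture(name): name is "side" or "top" or "wrist"; returns the picture (420x560x3 uint8, red, green, blue); there is no depth.
- cams.get_calibration(name): a dict with "mtx" (3x3 intrinsics, pixels), "k1" (the pictures are not rectified: a ray, as slopes to the right and down, at radius r is drawn at 1 + k1 r^2 times it, then the intrinsics apply), "position" and "attitude" of the camera in the world. Camera axes: x right, y down, z forward; pixel columns grow to the right and rows downward; lengths in m; the calibration is good to about 2 mm. A picture is of the moment at which its call begins: read the wrist's pose just before it. get_calibration takes no time and is no camera call; for the wrist camera it gives the pose at the moment of the call.
- hand_in(): hands the job in, once; it reports no verdict.
Trained networks look in the newest picture that a camera, given by its name, has taken for a name from the list of things; names that differ only in an ending like _2 or _b are one class to them, and where a whole thing is asked for, a point or a joint stands for the part that bears it (a point fixed in the world has none). Each returns a list of dicts, best first, with "conf" (0 to 1); they miss things now and then, are a little off and sometimes report something else, mostly with a low value. They report only what shows in the picture. A call takes as long as a camera call.
- nets.masks_of(camera, name): "mask" (420x560 bool, what is visible of it) and "xy" ([column, row] in pixels, amid what is visible of it).
The state is a dict: "time_s": time; "qpos": joint angles; "dq": joint speeds; "tau": joint torques, N m; "tcp_pos": TCP position; "eef_rot": TCP orientation; "contact_force": force on the tool from outside, world axes, zero at the start; "moment": the same for the moment, N m; "opening": finger opening in m.
Only numpy, scipy, OpenCV 4.12 (cv2) and the standard library are available. Lean on these libraries where they do the work, as an engineer would, in place of code of your own. Each camera call takes 0.05 s, during which the arm holds its last target. There are 200 camera calls.

## Working session

There is one attempt and no reset: what is moved stays moved. The work goes in short steps, Python scripts to look and compute and a shell command to move; the robot and the scene stay as the last step left them, time stands still between calls to the robot, and variables do not carry over. Pictures are saved under pics/ and viewed, about 8 in all and at most 12, crops included, and the job is handed in when it is done.

```bash
mkdir -p pics
cat > h.py <<'E'
import numpy as np, cv2
from scipy.spatial.transform import Rotation as R
from workcell import sensors, cams, nets
def rot(q): return R.from_quat([q[1],q[2],q[3],q[0]]).as_matrix()
def cal(n):
    c=cams.get_calibration(n); a=np.array(c["attitude"])
    return np.array(c["mtx"]),c["k1"],np.array(c["position"]),(rot(a) if a.size==4 else a)
def ray(C,uv):
    K,k1,p,A=C
    d=np.linalg.inv(K)@[uv[0],uv[1],1]; s=d[:2].copy()
    for _ in range(30): s=d[:2]/(1+k1*(s@s))
    v=A@[s[0],s[1],1]; return p,v/np.linalg.norm(v)
def atz(C,uv,z):
    p,v=ray(C,uv); return p+v*(z-p[2])/v[2]
def proj(C,X):
    K,k1,p,A=C
    c=A.T@(np.array(X)-p); s=c[:2]/c[2]; s=s*(1+k1*s@s); return (K@[s[0],s[1],1])[:2]
def snap(n,f):
    C=cal(n); im=cams.capture(n); cv2.imwrite("pics/"+f,cv2.cvtColor(im,cv2.COLOR_RGB2BGR)); return C,im
E
python3 - <<'E'
from h import *
s=sensors.get_state(); print(s["time_s"],s["tcp_pos"],s["eef_rot"],s["contact_force"],s["opening"]); print(rot(s["eef_rot"]).round(3))
for n in ["top","side"]:
    C,im=snap(n,n+"0.png"); print(n,C)
    for t in ["chest","lid","lid_bar","pot","home","park","collar","sleeve","bush","oil","puller"]:
        for m in nets.masks_of(n,t)[:2]:
            ys,xs=np.nonzero(m["mask"]); 
            print(t,round(m["conf"],2),np.round(m["xy"]),len(xs),(xs.min(),xs.max(),ys.min(),ys.max()) if len(xs) else None, atz(C,m["xy"],0).round(3))
a=cv2.imread("pics/top0.png");b=cv2.imread("pics/side0.png")
print(sensors.get_state()["time_s"])
E
```

```text
0.0 [0.240118   0.68358252 0.23840138] [-0.576545    0.57727813  0.40843943 -0.4092958 ] [0.52279389 0.15822076 0.56000135] 0.08565261158698892
[[ 0.331 -0.    -0.944]
 [ 0.944 -0.002  0.331]
 [-0.002 -1.    -0.   ]]
top (array([[400.76555735,   0.        , 281.76371411],
       [  0.        , 400.76555735, 214.97427463],
       [  0.        ,   0.        ,   1.        ]]), -0.11134593349606771, array([0.41864073, 0.01361546, 0.97096338]), array([[-0.00817729, -0.98293823,  0.1837541 ],
       [-0.99980581,  0.01133167,  0.01612277],
       [-0.01792993, -0.18358658, -0.98284001]]))
chest 0.82 [277. 176.] 14926 (np.int64(187), np.int64(354), np.int64(111), np.int64(246)) [0.699 0.041 0.   ]
lid 0.88 [276. 180.] 12501 (np.int64(206), np.int64(348), np.int64(126), np.int64(246)) [0.689 0.044 0.   ]
lid_bar 0.72 [279. 176.] 12414 (np.int64(206), np.int64(348), np.int64(126), np.int64(245)) [0.699 0.036 0.   ]
lid_bar 0.46 [182. 176.] 946 (np.int64(159), np.int64(195), np.int64(155), np.int64(193)) [0.704 0.284 0.   ]
pot 0.59 [287. 275.] 1120 (np.int64(269), np.int64(306), np.int64(256)
[... 2015 characters left out ...]
int64(373)) [0.479 0.199 0.   ]
collar 0.84 [350. 203.] 959 (np.int64(326), np.int64(367), np.int64(191), np.int64(225)) [ 0.479 -0.208  0.   ]
collar 0.39 [227. 305.] 1044 (np.int64(215), np.int64(244), np.int64(285), np.int64(330)) [0.629 0.23  0.   ]
sleeve 0.8 [227. 306.] 1034 (np.int64(215), np.int64(244), np.int64(286), np.int64(330)) [0.627 0.233 0.   ]
sleeve 0.42 [283. 156.] 473 (np.int64(270), np.int64(302), np.int64(140), np.int64(176)) [ 0.738 -0.32   0.   ]
bush 0.69 [382. 266.] 293 (np.int64(371), np.int64(387), np.int64(252), np.int64(274)) [ 0.339 -0.031  0.   ]
puller 0.91 [282. 158.] 460 (np.int64(269), np.int64(302), np.int64(141), np.int64(176)) [ 0.737 -0.311  0.   ]
1.2
```

View pics/top0.png

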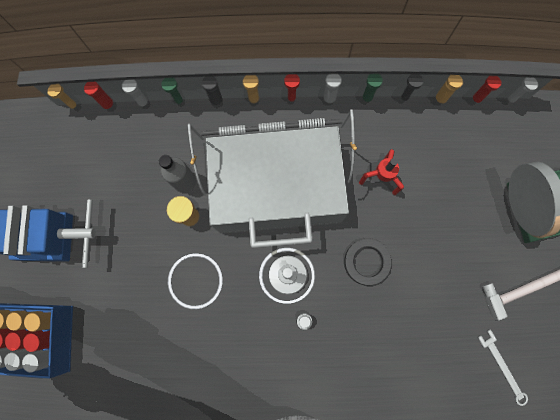

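View pics/side0.png

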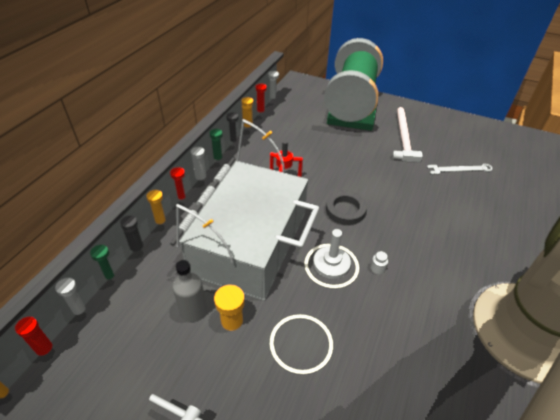

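The top picture shows the lid bar at about (250,245)–(312,241). Home with the pot is near (287,275), the empty park ring is on the left at (195,280), and the collar is at (368,262). The bush is at (304,321). The side view agrees with this.

Run:
```python
from h import *
C=cal("top");S=cal("side")
for n,CC,b in [("home",C,(259,313,248,303)),("park",C,(169,222,254,306)),("parkS",S,(271,332,316,373)),("homeS",S,(305,358,245,288))]:
    best=None
    # fit circle centre so that projected outer ring's bbox matches
    from scipy.optimize import least_squares
    t=np.linspace(0,6.283,90)
    def f(c):
        P=np.array([proj(CC,(c[0]+.066*np.cos(a),c[1]+.066*np.sin(a),0)) for a in t])
        return np.array([P[:,0].min()-b[0],P[:,0].max()-b[1],P[:,1].min()-b[2],P[:,1].max()-b[3]])
    r=least_squares(f,[.46,.1],diff_step=1e-3); print(n,r.x.round(4),r.fun.round(1))
for uv in [(250,245),(312,241),(281,243)]: print("bar",atz(C,uv,.123).round(3))
for uv in [(206,136),(338,126),(348,212),(211,225)]: print("lid",atz(C,uv,.126).round(3))
print("stem top",atz(C,(288,270),.118).round(3),atz(S,(337,233),.118).round(3))
im=cv2.imread("pics/top0.png")[110:310,160:360]; cv2.imwrite("pics/c1.png",cv2.resize(im,None,fx=3,fy=3,interpolation=cv2.INTER_CUBIC))
```

```text
home [0.4527 0.0206] [-0.4  0.4 -0.1  0.1]
park [0.4431 0.2402] [-0.4  0.3 -1.4  1.4]
parkS [0.4405 0.2425] [-0.6  0.6 -0.8  0.6]
homeS [0.4524 0.0222] [-0.3  0.3 -0.2  0.1]
bar [0.513 0.096 0.123]
bar [ 0.52  -0.036  0.123]
bar [0.517 0.03  0.123]
lid [0.76  0.197 0.126]
lid [ 0.779 -0.101  0.126]
lid [ 0.581 -0.115  0.126]
lid [0.556 0.18  0.126]
stem top [0.46  0.015 0.118] [0.454 0.02  0.118]
```

View pics/c1.png

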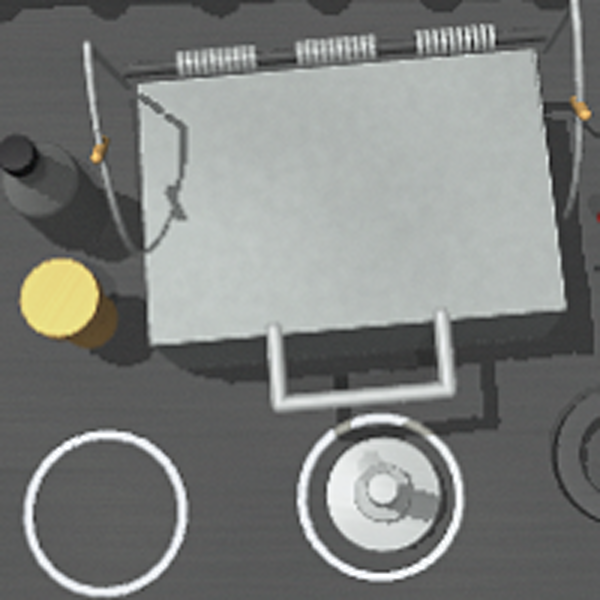

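The close crop puts the pot's axis at about (0.454, 0.018) and the park centre at (0.442, 0.241). The chest is turned about +0.07 rad. Next I move over the pot with the jaws along the slide direction.

```bash
python3 -m crank '[{"travel":[-0.05,0,-0.038],"yaw":-0.1,"hand":0.06},{"travel":[-0.10,0,-0.076],"yaw":-0.2,"hand":0.06},{"travel":[-0.15,0,-0.114],"yaw":-0.3,"hand":0.06},{"travel":[-0.20,0,-0.151],"yaw":-0.39,"hand":0.06},{"travel":[-0.25,0,-0.189],"yaw":-0.39,"hand":0.06},{"travel":[-0.30,0,-0.227],"yaw":-0.39,"hand":0.06},{"travel":[-0.35,0,-0.265],"yaw":-0.39,"hand":0.06},{"travel":[-0.40,0,-0.303],"yaw":-0.39,"hand":0.06},{"travel":[-0.45,0,-0.341],"yaw":-0.39,"hand":0.06},{"travel":[-0.50,0,-0.379],"yaw":-0.39,"hand":0.06}]'
cat >> h.py <<'E'
def go(T,yaw=None):
    s=sensors.get_state(); M=rot(s["eef_rot"]); p=np.array(s["tcp_pos"])
    print("t",s["time_s"],"tcp",p.round(4),"jaw deg",round(np.degrees(np.arctan2(M[1,0],M[0,0])),2),"F",np.round(s["contact_force"],1),"open",round(s["opening"],4))
    if T is not None: print("  travel",(M.T@(np.array(T)-p)).round(4))
    if yaw is not None: print("  yaw", round(((np.arctan2(M[1,0],M[0,0])-np.radians(yaw)+np.pi)%(2*np.pi))-np.pi,3))
E
python3 -c "
from h import *
go((.454,.018,.2),93)"
```

```text
time_s: 2.45
tcp_pos: [0.4321, 0.0871, 0.2397]
eef_rot: [-0.486, 0.487, 0.513, -0.513]
contact_force: [1.0, 0.9, 0.1]
opening: 0.0601
t 2.45 tcp [0.4321 0.0871 0.2397] jaw deg 93.01 F [1.  0.9 0.1] open 0.0601
  travel [-0.0702  0.0397 -0.0182]
  yaw 0.0
```

```bash
python3 -m crank '[{"travel":[-0.035,0.03,-0.009],"yaw":0,"hand":0.06},{"travel":[-0.070,0.07,-0.018],"yaw":0,"hand":0.06},{"travel":[-0.070,0.08,-0.018],"yaw":0,"hand":0.06},{"travel":[-0.070,0.08,-0.018],"yaw":0,"hand":0.06},{"travel":[-0.070,0.08,-0.018],"yaw":0,"hand":0.06}]'
python3 - <<'E'
from h import *
go((.454,.018,.064),93)
C,im=snap("wrist","w1.png")
p=np.array(sensors.get_state()["tcp_pos"])
print("cam",C[2],"tcp xy at z.118 ->",proj(C,[p[0],p[1],.118]),"pot est",proj(C,[.454,.018,.118]))
for m in nets.masks_of("wrist","pot")[:2]:
    ys,xs=np.nonzero(m["mask"]); print(m["conf"],m["xy"],xs.min(),xs.max(),ys.min(),ys.max())
E
```

```text
time_s: 3.08
tcp_pos: [0.4534, 0.0211, 0.1601]
eef_rot: [-0.486, 0.487, 0.514, -0.513]
contact_force: [-0.3, 0.2, 0.7]
opening: 0.0599
t 3.075 tcp [0.4534 0.0211 0.1601] jaw deg 93.09 F [-0.3  0.2  0.7] open 0.0599
  travel [-0.0032  0.0961 -0.0003]
  yaw 0.002
cam [0.38505628 0.01690426 0.2953159 ] tcp xy at z.118 -> [278.6602874  232.92497622] pot est [273.69677408 233.50946829]
0.76 [271.6, 193.2] 228 319 149 250
```

View pics/w1.png

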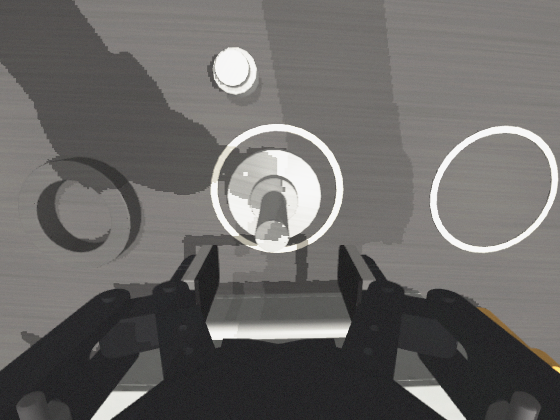

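The stem top sits at (272,234), which matches my estimate of (274,234), so the jaws straddle it. I descend and close.

```bash
python3 -m crank '[{"travel":[-0.004,0.03,0],"yaw":0,"hand":0.06},{"travel":[-0.004,0.06,0],"yaw":0,"hand":0.06},{"travel":[-0.004,0.085,0],"yaw":0,"hand":0.06},{"travel":[-0.004,0.094,0],"yaw":0,"hand":0.06},{"travel":[-0.004,0.094,0],"yaw":0,"hand":0.06},{"travel":[-0.004,0.094,0],"yaw":0,"hand":0.035},{"travel":[-0.004,0.094,0],"yaw":0,"hand":0.026},{"travel":[-0.004,0.094,0],"yaw":0,"hand":0.02},{"travel":[-0.004,0.094,0],"yaw":0,"hand":0.015},{"travel":[-0.004,0.094,0],"yaw":0,"hand":0.015}]'
python3 -c "
from h import *
go((.442,.241,.066),93)"
```

```text
time_s: 4.42
tcp_pos: [0.4537, 0.0166, 0.066]
eef_rot: [-0.486, 0.487, 0.514, -0.513]
contact_force: [-2.2, 4.6, 9.0]
opening: 0.021
t 4.425 tcp [0.4537 0.0166 0.066 ] jaw deg 93.03 F [-2.2  4.6  9. ] open 0.021
  travel [ 2.247e-01  1.000e-04 -2.000e-04]
  yaw 0.001
```

```bash
python3 -m crank '[{"travel":[0.008,0,0],"yaw":0,"hand":0.015},{"travel":[0.022,0,0],"yaw":0,"hand":0.015},{"travel":[0.040,0,0],"yaw":0,"hand":0.015},{"travel":[0.058,0,0],"yaw":0,"hand":0.015},{"travel":[0.070,0,0],"yaw":0,"hand":0.015}]'
```

```text
time_s: 5.05
tcp_pos: [0.4496, 0.0834, 0.0661]
eef_rot: [0.487, -0.489, -0.511, 0.513]
contact_force: [0.3, -3.8, -5.1]
opening: 0.0211
```

```bash
python3 -m crank '[{"travel":[0.004,0.001,0],"yaw":0,"hand":0.015},{"travel":[0.016,0.001,0],"yaw":0,"hand":0.015}]'; python3 -c "
from h import *
go((.442,.241,.066),93)"
```

```text
time_s: 5.3
tcp_pos: [0.4487, 0.0943, 0.0664]
eef_rot: [0.488, -0.491, -0.509, 0.512]
contact_force: [2.3, -58.6, 77.6]
opening: 0.0208
t 5.3 tcp [0.4487 0.0943 0.0664] jaw deg 92.4 F [  2.3 -58.6  77.6] open 0.0208
  travel [ 0.1469 -0.0007  0.0006]
  yaw -0.011
```

```bash
python3 -m crank '[{"travel":[0,-0.0009,0],"yaw":0,"hand":0.015},{"travel":[0,-0.0009,0],"yaw":0,"hand":0.015},{"travel":[0,-0.0009,0],"yaw":0,"hand":0.015}]'; python3 -c "
from h import *
go((.442,.241,.066),93)"
```

```text
time_s: 5.68
tcp_pos: [0.4489, 0.0998, 0.066]
eef_rot: [0.487, -0.488, -0.512, 0.512]
contact_force: [-0.8, -9.2, 12.5]
opening: 0.0209
t 5.675 tcp [0.4489 0.0998 0.066 ] jaw deg 92.83 F [-0.8 -9.2 12.5] open 0.0209
  travel [ 0.1414 -0.0003 -0.    ]
  yaw -0.003
```

```bash
python3 -m crank '[{"travel":[0.006,0,0],"yaw":0,"hand":0.015},{"travel":[0.018,0,0],"yaw":0,"hand":0.015},{"travel":[0.030,-0.0001,0],"yaw":0,"hand":0.015},{"travel":[0.040,-0.0001,0],"yaw":0,"hand":0.015}]'; python3 -c "
from h import *
go((.442,.241,.066),93)"
```

```text
time_s: 6.18
tcp_pos: [0.4466, 0.1384, 0.0662]
eef_rot: [0.487, -0.489, -0.511, 0.513]
contact_force: [0.5, -15.6, 16.2]
opening: 0.0206
t 6.175 tcp [0.4466 0.1384 0.0662] jaw deg 92.72 F [  0.5 -15.6  16.2] open 0.0206
  travel [ 0.1027 -0.0002 -0.0002]
  yaw -0.005
```

```bash
python3 -m crank '[{"travel":[0.010,-0.0001,0],"yaw":0,"hand":0.015},{"travel":[0.022,-0.0001,0],"yaw":0,"hand":0.015},{"travel":[0.034,-0.0001,0],"yaw":0,"hand":0.015},{"travel":[0.044,-0.0001,0],"yaw":0,"hand":0.015},{"travel":[0.050,-0.0001,0],"yaw":0,"hand":0.015}]'; python3 -c "
from h import *
go((.442,.241,.066),93)"
```

```text
time_s: 6.8
tcp_pos: [0.4438, 0.1881, 0.0662]
eef_rot: [0.487, -0.489, -0.511, 0.513]
contact_force: [1.1, -16.7, 16.2]
opening: 0.0209
t 6.8 tcp [0.4438 0.1881 0.0662] jaw deg 92.75 F [  1.1 -16.7  16.2] open 0.0209
  travel [ 0.053  -0.     -0.0007]
  yaw -0.004
```

```bash
python3 -m crank '[{"travel":[0.010,-0.0001,0],"yaw":0,"hand":0.015},{"travel":[0.022,-0.0001,0],"yaw":0,"hand":0.015},{"travel":[0.034,-0.0001,0],"yaw":0,"hand":0.015},{"travel":[0.044,-0.0001,0],"yaw":0,"hand":0.015},{"travel":[0.050,-0.0001,0],"yaw":0,"hand":0.015},{"travel":[0.050,-0.0001,0],"yaw":0,"hand":0.015}]'
python3 - <<'E'
from h import *
go((.442,.241,.066),93)
C,im=snap("wrist","w2.png")
for n in ["pot","park"]:
  for m in nets.masks_of("wrist",n)[:2]:
    ys,xs=np.nonzero(m["mask"]); print(n,m["conf"],m["xy"],xs.min(),xs.max(),ys.min(),ys.max())
E
```

```text
time_s: 7.55
tcp_pos: [0.4412, 0.2386, 0.0661]
eef_rot: [0.487, -0.488, -0.511, 0.513]
contact_force: [0.9, -10.2, 12.7]
opening: 0.0211
t 7.55 tcp [0.4412 0.2386 0.0661] jaw deg 92.82 F [  0.9 -10.2  12.7] open 0.0211
  travel [ 0.0023  0.0001 -0.0009]
  yaw -0.003
pot 0.98 [277.0, 228.7] 209 344 160 343
park 0.6 [295.5, 136.1] 190 377 128 280
park 0.28 [13.9, 363.4] 0 187 354 378
```

View pics/w2.png

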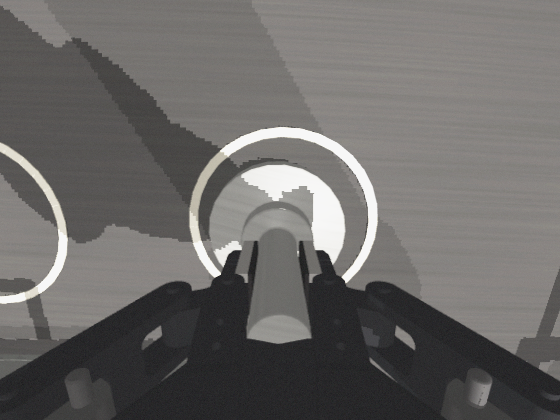

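Run:
```python
from h import *
C=cal("wrist")
a=atz(C,(277,163),.016);b=atz(C,(283,128),0)
print("flange near x",a, "centre x",a[0]+.045); print("ring near",b,"centre x",b[0]+.066)
print("flange y",atz(C,(209,225),.016)[1],atz(C,(344,225),.016)[1]); print("ring y",atz(C,(190,215),0)[1],atz(C,(377,215),0)[1])
```

```text
flange near x [0.39830483 0.23527083 0.016     ] centre x 0.44330482944276056
ring near [0.37746399 0.23808626 0.        ] centre x 0.4434639852216611
flange y 0.192697774129567 0.28101613909264717
ring y 0.17567356633758183 0.30748303720316117
```

```bash
python3 -m crank '[{"travel":[0.005,-0.0002,0],"yaw":0,"hand":0.015},{"travel":[0.005,-0.0002,0],"yaw":0,"hand":0.015},{"travel":[0.005,-0.0002,0],"yaw":0,"hand":0.03},{"travel":[0.005,-0.0002,0],"yaw":0,"hand":0.06},{"travel":[0.005,-0.0002,0],"yaw":0,"hand":0.06},{"travel":[0.005,-0.0002,0],"yaw":0,"hand":0.06},{"travel":[0.005,-0.05,0],"yaw":0,"hand":0.06},{"travel":[0.005,-0.10,0],"yaw":0,"hand":0.06},{"travel":[0.005,-0.15,0],"yaw":0,"hand":0.06}]'
python3 - <<'E'
from h import *
for T,y in [((.517,.030,.22),4.3)]: go(T,y)
C,im=snap("top","t2.png")
for n in ["pot","park","lid_bar"]:
  for m in nets.masks_of("top",n)[:2]:
    ys,xs=np.nonzero(m["mask"]); print(n,m["conf"],m["xy"],xs.min(),xs.max(),ys.min(),ys.max())
E
```

```text
time_s: 8.82
tcp_pos: [0.441, 0.2466, 0.217]
eef_rot: [0.487, -0.487, -0.513, 0.513]
contact_force: [0.8, 1.0, -0.8]
opening: 0.0599
t 8.825 tcp [0.441  0.2466 0.217 ] jaw deg 93.0 F [ 0.8  1.  -0.8] open 0.0599
  travel [-0.2203 -0.003  -0.0646]
  yaw 1.548
pot 0.74 [196.4, 284.9] 177 212 262 299
pot 0.73 [277.8, 177.3] 187 355 112 246
park 0.6 [215.5, 264.5] 170 222 253 307
lid_bar 0.86 [279.5, 177.6] 206 347 126 246
```

View pics/t2.png

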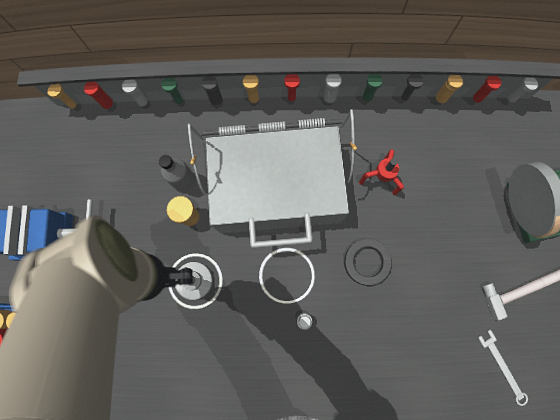

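The pot stands fully inside the park ring at (195,281), and the gripper is clear of it. Now I move to the bar with the jaws turned across it.

```bash
python3 -m crank '[{"travel":[-0.025,0,-0.007],"yaw":0.17,"hand":0.04},{"travel":[-0.05,0,-0.015],"yaw":0.34,"hand":0.04},{"travel":[-0.075,0,-0.022],"yaw":0.51,"hand":0.04},{"travel":[-0.10,0,-0.029],"yaw":0.68,"hand":0.04},{"travel":[-0.125,0,-0.037],"yaw":0.85,"hand":0.04},{"travel":[-0.15,0,-0.044],"yaw":1.02,"hand":0.04},{"travel":[-0.175,0,-0.051],"yaw":1.19,"hand":0.04},{"travel":[-0.20,0,-0.059],"yaw":1.36,"hand":0.04},{"travel":[-0.22,0,-0.065],"yaw":1.53,"hand":0.04},{"travel":[-0.22,0,-0.065],"yaw":1.548,"hand":0.04}]'
python3 -m crank '[{"travel":[0,0,0],"yaw":0,"hand":0.04}]'
python3 - <<'E'
from h import *
go((.517,.030,.22),4.3); s=sensors.get_state();print(np.round(s["qpos"],2))
C,im=snap("wrist","w3.png"); p=s["tcp_pos"]
print("tcp at bar z",proj(C,[p[0],p[1],.123]),C[2])
T=cal("top")
for uv in [(251.7,244.7),(310.7,239.7)]:
    X=atz(T,uv,.123);print("bar end",X, proj(C,X))
E
```

```text
time_s: 10.28
tcp_pos: [0.5172, 0.029, 0.2141]
eef_rot: [-0.706, 0.707, 0.025, -0.026]
contact_force: [-1.0, 0.7, -0.2]
opening: 0.0401
time_s: 10.4
tcp_pos: [0.5169, 0.0311, 0.2145]
eef_rot: [-0.706, 0.707, 0.027, -0.028]
contact_force: [0.2, -0.0, -0.1]
opening: 0.04
t 10.4 tcp [0.5169 0.0311 0.2145] jaw deg 4.47 F [ 0.2 -0.  -0.1] open 0.04
  travel [ 0.     -0.0055 -0.0011]
  yaw 0.003
[-0.58  0.44  0.57  2.12 -0.37  0.69  0.32]
tcp at bar z [278.28444981 209.79621714] [0.51185196 0.09873169 0.3497503 ]
bar end [0.51354148 0.09206014 0.123     ] [280.23660746 130.13112729]
bar end [ 0.5229531  -0.03360821  0.123     ] [279.48212571 283.12057938]
```

View pics/w3.png

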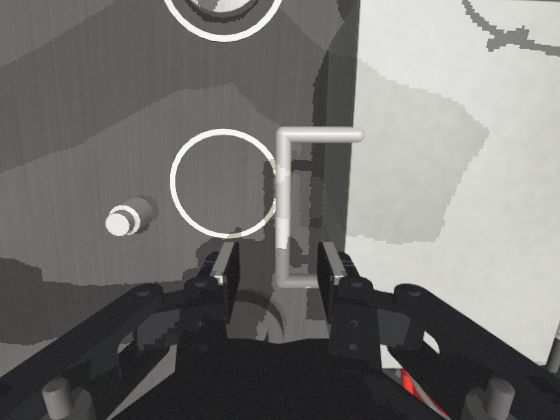

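The bar's centre line is at column 283, rows 128–290, while the TCP projects to (278,210). That makes the bar about 4 mm further in +x, with the jaw yaw aligned. I descend and grip.

```bash
python3 -m crank '[{"travel":[0.004,0.03,0],"yaw":0,"hand":0.04},{"travel":[0.004,0.06,0],"yaw":0,"hand":0.04},{"travel":[0.004,0.09,0],"yaw":0,"hand":0.04},{"travel":[0.004,0.102,0],"yaw":0,"hand":0.04},{"travel":[0.004,0.102,0],"yaw":0,"hand":0.04},{"travel":[0.004,0.102,0],"yaw":0,"hand":0.03},{"travel":[0.004,0.102,0],"yaw":0,"hand":0.02},{"travel":[0.004,0.102,0],"yaw":0,"hand":0.012},{"travel":[0.004,0.102,0],"yaw":0,"hand":0.006},{"travel":[0.004,0.102,0],"yaw":0,"hand":0.006}]'
python3 - <<'E'
from h import *
go(None); p=np.array(sensors.get_state()["tcp_pos"])
for d in (10,20,30,40,45,50,54,46):
    t=np.radians(d); print(d, "dx %.4f up %.4f"%(.25*(1-np.cos(t)),.25*np.sin(t)))
E
```

```text
time_s: 11.7
tcp_pos: [0.5202, 0.0308, 0.1138]
eef_rot: [0.707, -0.706, -0.026, 0.027]
contact_force: [-6.4, -0.4, 5.9]
opening: 0.0101
t 11.7 tcp [0.5202 0.0308 0.1138] jaw deg 4.3 F [-6.4 -0.4  5.9] open 0.0101
10 dx 0.0038 up 0.0434
20 dx 0.0151 up 0.0855
30 dx 0.0335 up 0.1250
40 dx 0.0585 up 0.1607
45 dx 0.0732 up 0.1768
50 dx 0.0893 up 0.1915
54 dx 0.1031 up 0.2023
46 dx 0.0763 up 0.1798
```

```bash
python3 -m crank '[{"travel":[0.0002,-0.011,0],"yaw":0,"hand":0.006},{"travel":[0.001,-0.0218,0],"yaw":0,"hand":0.006},{"travel":[0.0021,-0.0326,0],"yaw":0,"hand":0.006},{"travel":[0.0038,-0.0434,0],"yaw":0,"hand":0.006},{"travel":[0.0038,-0.0434,0],"yaw":0,"hand":0.006}]'
```

```text
time_s: 12.32
tcp_pos: [0.5239, 0.0311, 0.1579]
eef_rot: [0.707, -0.706, -0.026, 0.027]
contact_force: [-6.9, -0.6, -1.8]
opening: 0.0098
```

```bash
python3 -m crank '[{"travel":[0.0022,-0.011,0],"yaw":0,"hand":0.006},{"travel":[0.0047,-0.0213,0],"yaw":0,"hand":0.006},{"travel":[0.0078,-0.0318,0],"yaw":0,"hand":0.006},{"travel":[0.0113,-0.0421,0],"yaw":0,"hand":0.006},{"travel":[0.0153,-0.0523,0],"yaw":0,"hand":0.006},{"travel":[0.0196,-0.0623,0],"yaw":0,"hand":0.006},{"travel":[0.0244,-0.0721,0],"yaw":0,"hand":0.006},{"travel":[0.0297,-0.0816,0],"yaw":0,"hand":0.006},{"travel":[0.0297,-0.0816,0],"yaw":0,"hand":0.006}]'
```

```text
time_s: 13.45
tcp_pos: [0.5522, 0.0332, 0.2394]
eef_rot: [0.707, -0.706, -0.025, 0.028]
contact_force: [-12.6, 0.8, 4.4]
opening: 0.0096
```

```bash
python3 -m crank '[{"travel":[0.0038,-0.0095,0],"yaw":0,"hand":0.006},{"travel":[0.0099,-0.0184,0],"yaw":0,"hand":0.006},{"travel":[0.0162,-0.0272,0],"yaw":0,"hand":0.006},{"travel":[0.023,-0.0357,0],"yaw":0,"hand":0.006},{"travel":[0.023,-0.0357,0],"yaw":0,"hand":0.006}]'
```

```text
time_s: 14.08
tcp_pos: [0.5762, 0.035, 0.2757]
eef_rot: [0.707, -0.706, -0.025, 0.028]
contact_force: [-12.6, 1.1, 7.7]
opening: 0.0097
```

Run:
```python
from h import *
go(None); p=np.array(sensors.get_state()["tcp_pos"]); p0=np.array([.5202,.0308,.1138])
print("up",p[2]-p0[2],"ang",np.degrees(np.arcsin((p[2]+.011-.123)/.25)),np.degrees(np.arcsin((p[2]-p0[2])/.25)))
C,im=snap("side","s3.png")
cv2.imwrite("pics/s3c.png",cv2.resize(cv2.cvtColor(im,cv2.COLOR_RGB2BGR)[90:310,160:380],None,fx=2.7,fy=2.7,interpolation=cv2.INTER_CUBIC))
```

```text
t 14.075 tcp [0.5762 0.035  0.2757] jaw deg 4.3 F [-12.6   1.1   7.7] open 0.0097
up 0.16187045500380898 ang 40.89552826568059 40.3520098607337
```

View pics/s3c.png

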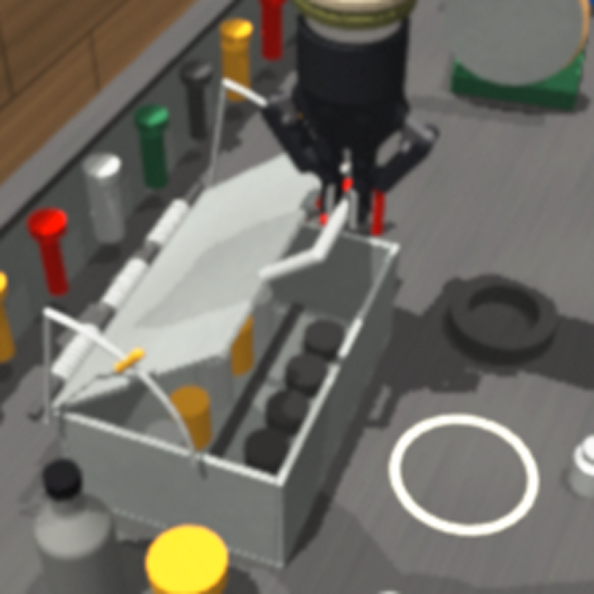

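The side view shows the lid at about 40°, just below the brass pin, with the bar held in the jaws and home empty. I go on past balance to about 54°.

```bash
python3 -m crank '[{"travel":[0.0075,-0.0108,0],"yaw":0,"hand":0.006},{"travel":[0.0166,-0.0201,0],"yaw":0,"hand":0.006},{"travel":[0.0263,-0.029,0],"yaw":0,"hand":0.006},{"travel":[0.0364,-0.0373,0],"yaw":0,"hand":0.006},{"travel":[0.0434,-0.0426,0],"yaw":0,"hand":0.006},{"travel":[0.0434,-0.0426,0],"yaw":0,"hand":0.006},{"travel":[0.0434,-0.0426,0],"yaw":0,"hand":0.006}]'
python3 - <<'E'
from h import *
go(None); p=np.array(sensors.get_state()["tcp_pos"])
print("ang",np.degrees(np.arcsin((p[2]+.011-.123)/.25)),np.degrees(np.arcsin((p[2]-.1138)/.25)), np.degrees(np.arctan2(p[2]+.010-.123,.770-p[0])))
C,im=snap("side","s4.png")
cv2.imwrite("pics/s4c.png",cv2.resize(cv2.cvtColor(im,cv2.COLOR_RGB2BGR)[90:310,160:380],None,fx=2.7,fy=2.7,interpolation=cv2.INTER_CUBIC))
E
```

```text
time_s: 15.0
tcp_pos: [0.6205, 0.0384, 0.3196]
eef_rot: [0.707, -0.706, -0.026, 0.027]
contact_force: [-14.8, 1.9, 17.6]
opening: 0.0096
t 15.0 tcp [0.6205 0.0384 0.3196] jaw deg 4.31 F [-14.8   1.9  17.6] open 0.0096
ang 56.12539224862915 55.39223298987814 54.0964816647618
```

View pics/s4c.png

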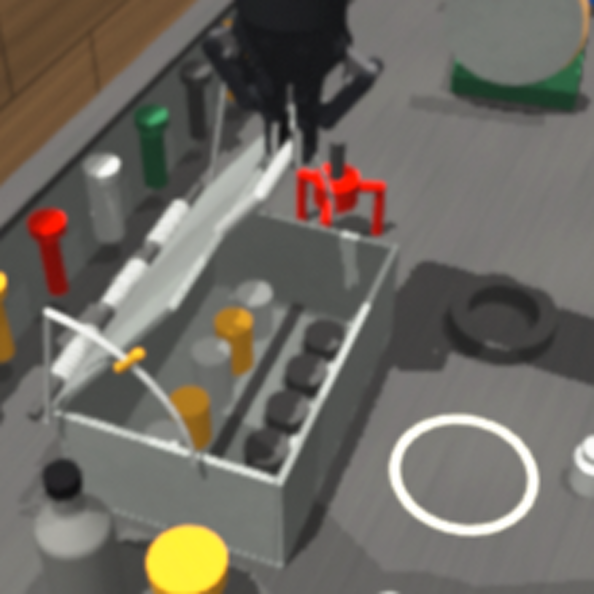

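The lid now lies past the brass pin at about 55° and is held there. I ease it back to about 45°.

```bash
python3 -m crank '[{"travel":[-0.0045,0.002,0],"yaw":0,"hand":0.006},{"travel":[-0.0105,0.007,0],"yaw":0,"hand":0.006},{"travel":[-0.017,0.0125,0],"yaw":0,"hand":0.006},{"travel":[-0.0235,0.018,0],"yaw":0,"hand":0.006},{"travel":[-0.029,0.0225,0],"yaw":0,"hand":0.006},{"travel":[-0.0335,0.0262,0],"yaw":0,"hand":0.006},{"travel":[-0.0335,0.0262,0],"yaw":0,"hand":0.006},{"travel":[-0.0335,0.0262,0],"yaw":0,"hand":0.006},{"travel":[-0.0335,0.0262,0],"yaw":0,"hand":0.006},{"travel":[-0.0335,0.0262,0],"yaw":0,"hand":0.006}]'
python3 - <<'E'
from h import *
go(None); s=sensors.get_state(); p=np.array(s["tcp_pos"])
print("ang",np.degrees(np.arcsin((p[2]+.011-.123)/.25)),np.degrees(np.arcsin((p[2]-.1138)/.25)), np.degrees(np.arctan2(p[2]+.010-.123,.770-p[0])), np.abs(s["dq"]).max())
C,im=snap("side","s5.png")
cv2.imwrite("pics/s5c.png",cv2.resize(cv2.cvtColor(im,cv2.COLOR_RGB2BGR)[90:390,160:380],None,fx=2,fy=2,interpolation=cv2.INTER_CUBIC))
E
```

```text
time_s: 16.3
tcp_pos: [0.5876, 0.0358, 0.2906]
eef_rot: [0.707, -0.707, -0.026, 0.027]
contact_force: [-5.1, 3.1, 4.5]
opening: 0.0097
t 16.3 tcp [0.5876 0.0358 0.2906] jaw deg 4.3 F [-5.1  3.1  4.5] open 0.0097
ang 45.592990579480684 45.00650679824915 44.23597011712026 0.0014985733409715175
```

View pics/s5c.png

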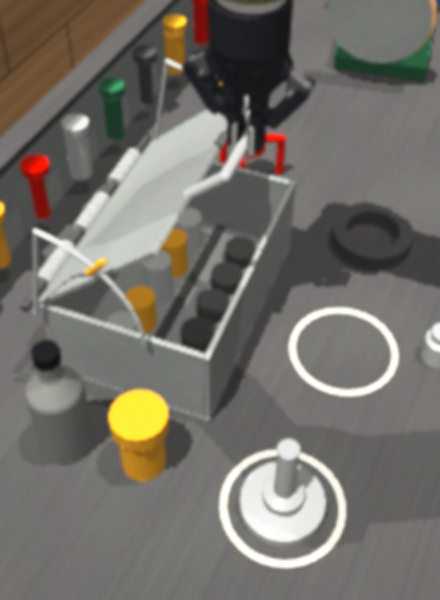

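The lid is held still at about 45°, just below the pin. The pot stands upright inside the park ring, and the bystanders are where they were.

```bash
python3 -c "
from workcell import hand_in
print(hand_in())"
```

```text
the job is handed in; nothing more can be done
None
```

I finished the job in the order asked and handed it in at about 16.3 s on the robot's clock.

- **Puller base:** I gripped it by the stem, slid it along the bench into the park ring and let go. The last side picture shows it upright and fully inside the ring. An earlier wrist view had put it 4 to 5 mm off centre, and I corrected that before letting go.
- **Lid:** I took it by the bar and raised it past the brass pin to about 55° (three estimates from the arm's pose gave 54 to 56°). I then eased it back and left it gripped and still at about 45° (estimates 44 to 46°), with about 7 to 8 N at the wrist.
- **Bystanders:** the collar, sleeve, oil bottle, bush and puller looked unmoved in the pictures.

**Forces while moving:**
- **During the slide:** a 1 mm downward correction briefly pressed the base onto the bench with about 78 N, about 97 N in all at the wrist, under the 120 N limit. I relieved it at once and finished the slide at about 16 N. Just before that, the vertical force read about −5 N while the arm's height stayed within 0.5 mm, so I saw no sign of a real lift.
- **On the lid's arc:** my path was 1 to 2 mm off, which loaded the bar along the lid's plane by up to about 23 N. I reduced that before the final hold.

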